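# Load a transducer in its V-cradle and wind it up to the probe

## Robot

A 6-joint arm with a two-finger parallel gripper is mounted at the origin on the work surface. World frame = base frame: x ahead of the robot, y to its left, z up, the work surface at z = 0. Lengths are in m, angles in rad, forces in N, time in s.
With the tool pointing down it reaches from about 0.425 to 0.95 m from the base axis. Payload 3.5 kg.
Tool frame: the origin (TCP) lies midway between the tips of the shut fingers; the grasp point (between the pads) lies 19 mm behind it; z points along the fingers, y is the line along which they close (so a half turn about z gives the same grasp; the last joint's range is limited). The gripper opens to 85 mm and grips with 20 to 120 N. Pads are 22 mm wide; open, the fingers measure 114 mm over their backs; the gripper's body (76 mm by 85 mm) begins 54 mm behind the grasp point. The pads swing forward as they close: fully open they stand 13 mm farther back than shut.
Start: joints at [-1.29, 0.286, 1.577, -0, 1.279, -0.15], TCP at [0.282, -0.613, 0.231] pointing down, gripper open.
Joint ranges: [-2.77, 2.77], [-0.9, 2.22], [0.21, 2.48], [-1.53, 4.67], [0.24, 2.81], [-2.84, 2.84]. Speed limits (rad/s): [2.79, 2.79, 3.14, 3.14, 3.14, 3.14].

## Interface

Orientations are given as a unit quaternion [x, y, z, w].
In Python, from plant import ctrl gives the robot as it stands.
- The arm moves only by the tool move_arm, never from a script. Its argument "plan" is a list of rows, each an object of numbers: "x", "y", "z": the shift along the tool's x, y, z in m; "yaw": the turn about the tool's z in rad; "fingers": the closure, from 0 (fully open) to 1 (shut). In form: [{"x": .., "y": .., "z": .., "yaw": .., "fingers": ..}, ...]. A call has 1 to 5 rows; each row is the pose to reach, as a shift and turn from the pose commanded when the call began, along the tool's axes at that moment; what a row does not reach only later rows make up. A row lasts 1/10 s, in which the tool goes at most 50 mm and 8.59 degrees, less where a joint would pass 70% of its speed; a pose out of reach is approached as far as the arm can. A call with a gripper value outside its range is refused whole. The fingers move at their own pace and stop on an object; "force" is the grip in N (left out, the last holds). Time passes only in rows, so rows that repeat a pose let the fingers close. It gives the time, the measured TCP pose, the force, the opening and the grip force at its end, in the units of the state.
- ctrl.get_state(): the state, without advancing time (a new reading comes with each control period).
- ctrl.read_camera(name): name is "scene" or "top" or "wrist"; returns the picture (420x560x3 uint8, red, green, blue); there is no depth.
- ctrl.camera_model(name): a dict with "intrinsics" (3x3 intrinsics, pixels), "cam_to_world" (4x4, takes a point from camera to world coordinates); the wrist camera has in their place "tool_from_camera" (4x4, takes a point from camera to tool coordinates, whose origin is the TCP and whose axes are the flange's). Camera axes: x right, y up, looking along -z (the intrinsics and any distortion apply to the point x, -y, -z); pixel columns grow to the right and rows downward; lengths in m; the calibration is good to about 2 mm. A picture is of the moment at which its call begins: read the wrist's pose just before it. camera_model takes no time and is no camera call.
- ctrl.sign_off(): hands the job in; it is judged then, once.
The state is a dict: "time": time; "qpos": joint angles; "dq": joint speeds; "joint_efforts": joint torques, N m; "eef_pos": TCP position; "tcp_rot": TCP orientation; "contact_force": force on the tool from outside, world axes, zero at the start; "wrist_torque": the same for the moment, N m; "opening": opening from 0.0 (shut) to 1.0 (fully open); "finger_force": force on a finger pad.
Only numpy, scipy, OpenCV 4.12 (cv2) and the standard library are available. Lean on these libraries where they do the work, as an engineer would, in place of code of your own. Each camera call takes 0.05 s, during which the arm holds its last target. There are 200 camera calls.

## Task

Lay the aluminium transducer gently in the two blue V-rests of the measuring stage, centred along them and with its red end towards the probe, and let go of it. Then wind the handwheel clockwise by its yellow crank grip until the carriage is fully home against the red stop, with the transducer still lying in the V-rests. Leave the other things on the bench alone.

Things in the scene. Friction and masses are not known exactly. Their poses are not given: they have to be found in the camera images.
- transducer: aluminium cylinder, 36 mm diameter, 140 mm long, about 0.35 kg, with a 28 mm wide red band at one end and a brass stub (16 mm diameter, 12 mm long) sticking out of the other. Origin on its axis, midway along the 140 mm; y axis along it towards the red end. It starts lying level on the rubber rest.
- rest: fixed black rubber mat 90 x 170 x 4 mm on which the transducer starts, lying along y; two pairs of rubber blocks, tops 12 mm above the bench, 55 mm either side of its middle keep it from rolling. Origin at the centre of its underside.
- red_end (a point): centre of the flat face of the transducer's red end, 70 mm along y from its origin
- cradle (a point): where the transducer's origin comes when well laid, 105 mm above the bench; moves with the carriage, whose flat top is 60 mm lower. y along the cradle towards the probe, z up. Two blue V-rests, plates 10 mm thick, stand 40 mm either side along y: 90 degree Vs open upwards, bottom 25.5 mm below this point, mouth 48 mm wide, 1.5 mm below it; 60 mm wide over all.
- carriage (a joint): travel of the carriage along the stage towards the probe (m): 0 fully back, 0.060 fully home against the red stop. Driven by the handwheel, 50 mm a turn.
- handwheel (a joint): angle of the handwheel (rad), growing clockwise seen from above; 0 with the carriage fully back, 7.54 fully home
- wheel_axis (a point): point on the upright axis of the handwheel (black disc, 112 mm diameter, top 92 mm above the bench), at 115 mm above the bench; fixed to the stage. Axes as the stage: y towards the probe, z up.
- crank (a point): on the axis of the upright yellow crank grip (20 mm diameter, 46 mm tall, spins freely about its own axis) standing on the handwheel 42 mm from its axis; this point is 28 mm above the wheel's top and 18 mm below the grip's top; it goes round with the wheel
- probe_tip (a point): tip of the horizontal steel probe (12 mm diameter) that points back along the stage at the height of the cradle's axis; 92 mm from the cradle point when the carriage is home, so a centred transducer then clears it by 22 mm. The probe's aluminium post behind it reaches 130 mm above the bench.
- bottle: bystander: white plastic bottle, 60 mm diameter, 150 mm tall, standing; origin at the centre of its underside
- magnet_base: bystander: grey magnetic stand 50 x 60 x 55 mm with a steel post up to 165 mm; origin at the centre of its underside
- screwdriver: bystander: screwdriver lying on the bench; origin on the bench below its middle
- wrench: bystander: steel wrench lying on the bench; origin on the bench below its middle
- weight: bystander: brass cylinder standing, 48 mm diameter, 60 mm tall; origin at the centre of its underside
- mug: bystander: blue mug, 80 mm diameter, 95 mm tall; origin at the centre of its underside
There are look-alikes about, which are no part of the job. Of the things that look like the transducer, take the one that is farthest to the robot's left at the start.

How it is judged:
On the way, in this order (a step that is already met when the one before it is completed fails the run):
1. the transducer lies in both V-rests, centred, red end to the probe, let go of, while the carriage is still short of the stop (x of transducer in the frame of cradle between -0.006 and 0.006 m and y of transducer in the frame of cradle between -0.015 and 0.015 m and z of transducer in the frame of cradle between -0.005 and 0.005 m and angle between the y axis of transducer and the y axis of cradle, either way round below 0.1 rad and y of red_end in the frame of cradle above 0 m and contact force between the fingers and transducer below 0.2 N and linear speed of transducer below 0.03 m/s and value of joint carriage below 0.05 m), for 0.3 s.
2. the carriage is wound home against the stop (value of joint carriage above 0.0575 m), for 0.2 s.
At the end, for the whole second after the job is handed in: The transducer lies at rest in both V-rests, released: its origin within 6 mm sideways, 15 mm lengthwise and 5 mm in height of the cradle point, its axis within 0.1 rad of the cradle's, red end towards the probe; and the carriage stands within 2.5 mm of its stop (joint above 0.0575) (x of transducer in the frame of cradle between -0.006 and 0.006 m and y of transducer in the frame of cradle between -0.015 and 0.015 m and z of transducer in the frame of cradle between -0.005 and 0.005 m and angle between the y axis of transducer and the y axis of cradle, either way round below 0.1 rad and y of red_end in the frame of cradle above 0 m and contact force between the fingers and transducer below 0.2 N and linear speed of transducer below 0.03 m/s and value of joint carriage above 0.0575 m); the robot touches nothing.
It fails at once if a bystander is shifted by more than 30 mm or knocked over (distance of any of bottle, magnet_base, screwdriver, wrench, weight, mug from where it was at the start of the episode above 0.03 m or angle between any of bottle, magnet_base, weight, mug's own z axis and vertical above 0.5 rad).
It fails at once if the transducer is dropped (faster than 0.6 m/s while not held) (linear speed of transducer above 0.6 m/s and contact force between the fingers and transducer below 0.1 N).
It also fails if it takes over 59 s, if anything falls off the work surface, if the arm or the gripper's body presses on something with over 40 N, if the wrist force passes 120 N, or if a joint passes its speed limit or range.

## Working session

There is one attempt and no reset: what is moved stays moved. The work goes in short steps, Python scripts to look and compute and a tool call to move; the robot and the scene stay as the last step left them, time stands still between calls to the robot, and variables do not carry over. Pictures are saved under pics/ and viewed, at most 10 in all, crops included, and the job is handed in when it is done.

Besides the shell and the picture viewer there is one more tool, called after ">>>" by a JSON object that holds its "api" and its "payload", one argument or row to a line. move_arm: Moves the arm, as the interface text tells. Its arguments: {"type":"object","properties":{"plan":{"type":"array"},"force":{"type":"number"}},"required":["plan"]}

```bash
ls; mkdir -p pics; cat > h.py <<'E'
import numpy as np, cv2
from plant import ctrl
def cam(n):
    m=ctrl.camera_model(n); K=np.array(m["intrinsics"])
    if "cam_to_world" in m: T=np.array(m["cam_to_world"])
    else:
        from scipy.spatial.transform import Rotation as R
        s=ctrl.get_state(); W=np.eye(4); W[:3,:3]=R.from_quat(s["tcp_rot"]).as_matrix(); W[:3,3]=s["eef_pos"]
        T=W@np.array(m["tool_from_camera"])
    return K,T,m
def ray(K,T,uv):
    d=np.linalg.inv(K)@np.array([uv[0],uv[1],1.]); d=T[:3,:3]@(d*[1,-1,-1]); return T[:3,3],d/np.linalg.norm(d)
def atz(K,T,uv,z):
    o,d=ray(K,T,uv); return o+d*(z-o[2])/d[2]
def tri(rs):
    A=sum(np.eye(3)-np.outer(d,d) for o,d in rs); b=sum((np.eye(3)-np.outer(d,d))@o for o,d in rs); return np.linalg.solve(A,b)
def proj(K,T,p):
    c=T[:3,:3].T@(np.array(p)-T[:3,3])*[1,-1,-1]; q=K@c; return q[:2]/q[2]
def save(n,f):
    im=ctrl.read_camera(n); cv2.imwrite("pics/"+f,im[...,::-1]); return im
E
python3 - <<'E'
from h import *
for n in("top","scene","wrist"):
    K,T,m=cam(n); print(n,K.round(1).tolist(),T.round(3).tolist(),[k for k in m])
a=save("top","top0.png"); b=save("scene","scene0.png")
print(ctrl.get_state())
E
```

```text
pics
top [[507.0, 0.0, 278.5], [0.0, 507.0, 212.9], [0.0, 0.0, 1.0]] [[0.012, 0.996, -0.087, 0.415], [-1.0, 0.012, -0.003, -0.029], [-0.002, 0.087, 0.996, 1.606], [0.0, 0.0, 0.0, 1.0]] ['intrinsics', 'cam_to_world']
scene [[408.9, 0.0, 282.1], [0.0, 408.9, 207.8], [0.0, 0.0, 1.0]] [[0.528, -0.669, 0.524, 1.067], [0.849, 0.406, -0.337, -0.364], [0.013, 0.623, 0.782, 0.9], [0.0, 0.0, 0.0, 1.0]] ['intrinsics', 'cam_to_world']
wrist [[363.0, 0.0, 276.9], [0.0, 363.0, 207.9], [0.0, 0.0, 1.0]] [[0.418, 0.865, 0.278, 0.353], [-0.908, 0.399, 0.125, -0.581], [-0.003, -0.305, 0.952, 0.373], [0.0, 0.0, 0.0, 1.0]] ['intrinsics', 'tool_from_camera']
{'time': 0.1, 'qpos': array([-1.28998738e+00,  2.87119766e-01,  1.57802324e+00,  3.25901442e-07,
        1.27859909e+00, -1.49973138e-01]), 'dq': array([-1.11992813e-03, -7.27506809e-04, -3.30518214e-03, -7.36686354e-05,
       -3.22963902e-04,  9.38523142e-04]), 'joint_efforts': array([ 8.51411405e-04, -4.07298267e+01, -2.93701494e+01, -1.55316202e-04,
        3.42948013e-03,  1.83435547e-07]), 'eef_pos': array([ 0.28174561, -0.61273827,  0.23006102]), 'tcp_rot': array([ 9.76892338e-01,  2.13729281e-01, -7.01002943e-05, -1.07243383e-03]), 'contact_force': array([-0.07845328, -0.81958391, -0.10898128]), 'wrist_torque': array([ 0.01225627, -0.01761395,  0.02695741]), 'finger_force': 0.0, 'opening': 1.0013832353307468}
```

View pics/top0.png

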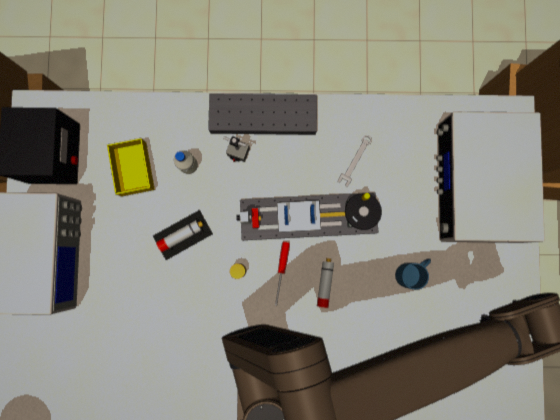

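View pics/scene0.png

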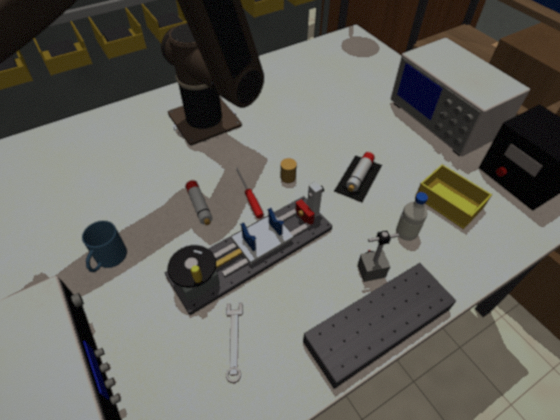

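The top view shows two look-alikes: A on the black mat at (180,236), red end lower-left, and B on the bare bench at (326,283). A is farther to the robot's left and lies on the rest, so I choose A. The stage runs (240..378, 215) with the probe at its left. The crank is at (366,197) and the wheel at (363,211). The scene view agrees, with A at (360,172), B at (198,202), the wheel at (192,268) and the crank at (196,272).

```bash
python3 - <<'E'
from h import *
K,T,_=cam("top"); K2,T2,_=cam("scene")
for n,uv,z in[("A red",(160,245),.03),("A stub",(201,224.5),.03),("wheel",(363,211),.092),("crank",(366,196),.138),("V1",(316,214),.1),("V2",(282,216),.1),("post",(240,217),.13),("bottle",(183,160),.1),("mag",(237,150),.05),("weight",(237,270),.06),("driver",(283,255),.02),("driver tip",(278,303),0.01),("wrench",(355,160),0)]:
    print(n,atz(K,T,uv,z).round(3))
c=cv2.imread("pics/top0.png")[195:265,140:260]; d=cv2.imread("pics/scene0.png")[145:205,320:400]
cv2.imwrite("pics/crop.png",np.hstack([cv2.resize(c,(480,280),interpolation=2),cv2.resize(d,(320,280),interpolation=2)]))
from scipy.spatial.transform import Rotation as R
s=ctrl.get_state(); print(R.from_quat(s["tcp_rot"]).as_matrix().round(3)); print(np.array(ctrl.camera_model("wrist")["tool_from_camera"]).round(3))
E
```

```text
A red [0.449 0.343 0.03 ]
A stub [0.514 0.217 0.03 ]
wheel [ 0.557 -0.277  0.092]
crank [ 0.596 -0.279  0.138]
V1 [ 0.545 -0.136  0.1  ]
V2 [ 0.538 -0.035  0.1  ]
post [0.531 0.088 0.13 ]
bottle [0.703 0.265 0.1  ]
mag [0.747 0.108 0.05 ]
weight [0.375 0.1   0.06 ]
driver [ 0.423 -0.04   0.02 ]
driver tip [ 0.274 -0.026  0.01 ]
wrench [ 0.729 -0.267  0.   ]
[[ 0.909  0.418 -0.001]
 [ 0.418 -0.909  0.002]
 [ 0.    -0.002 -1.   ]]
[[ 0.001  0.952  0.305  0.078]
 [ 1.    -0.001  0.     0.001]
 [ 0.     0.305 -0.952 -0.143]
 [ 0.     0.     0.     1.   ]]
```

View pics/crop.png

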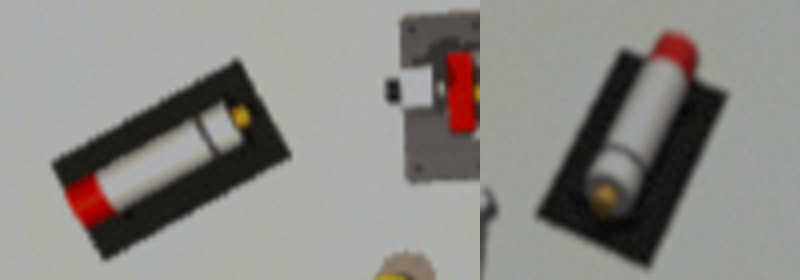

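Crop confirms A: red band at its lower-left end (90,200), brass stub at (240,117), lying on the black mat. I'm moving towards the stage to look with the wrist camera.

>>> {"api": "move_arm", "payload": {
  "plan": [
    {"x": 0.039, "y": -0.029, "z": 0, "yaw": -0.148, "fingers": 0},
    {"x": 0.078, "y": -0.058, "z": 0, "yaw": -0.296, "fingers": 0},
    {"x": 0.118, "y": -0.086, "z": 0, "yaw": -0.444, "fingers": 0},
    {"x": 0.157, "y": -0.115, "z": 0, "yaw": -0.592, "fingers": 0},
    {"x": 0.196, "y": -0.144, "z": 0, "yaw": -0.74, "fingers": 0}
  ]
}}

```text
time: 0.6
eef_pos: [0.4003, -0.3986, 0.2307]
tcp_rot: [0.832, 0.555, 0.0, -0.0]
contact_force: [1.1, 0.4, 0.1]
opening: 1.0
finger_force: 0.0
```

>>> {"api": "move_arm", "payload": {
  "plan": [
    {"x": 0.049, "y": 0.008, "z": 0, "yaw": -0.094, "fingers": 0},
    {"x": 0.098, "y": 0.015, "z": 0, "yaw": -0.188, "fingers": 0},
    {"x": 0.146, "y": 0.023, "z": 0, "yaw": -0.282, "fingers": 0},
    {"x": 0.195, "y": 0.03, "z": 0, "yaw": -0.376, "fingers": 0},
    {"x": 0.244, "y": 0.038, "z": 0, "yaw": -0.47, "fingers": 0}
  ]
}}

```text
time: 1.1
eef_pos: [0.5303, -0.1886, 0.231]
tcp_rot: [0.681, 0.733, -0.0, -0.0]
contact_force: [-0.6, -0.2, 0.1]
opening: 1.003
finger_force: 0.0
```

```bash
cat >> h.py <<'E'
def shot(tag):
    K,T,_=cam("wrist"); np.save(f"pics/{tag}.npy",T); im=save("wrist",tag+".png"); return im
E
python3 -c "
from h import *
shot('w1')"
```

>>> {"api": "move_arm", "payload": {
  "plan": [
    {"x": 0.04, "y": 0, "z": 0, "yaw": 0, "fingers": 0},
    {"x": 0.08, "y": 0, "z": 0, "yaw": 0, "fingers": 0},
    {"x": 0.12, "y": 0, "z": 0, "yaw": 0, "fingers": 0},
    {"x": 0.16, "y": 0, "z": 0, "yaw": 0, "fingers": 0},
    {"x": 0.16, "y": 0, "z": 0, "yaw": 0, "fingers": 0}
  ]
}}

```text
time: 1.65
eef_pos: [0.5177, -0.0272, 0.2308]
tcp_rot: [0.68, 0.733, 0.0, -0.001]
contact_force: [0.8, 0.3, -0.7]
opening: 1.001
finger_force: 0.0
```

```bash
python3 -c "
from h import *
shot('w2')
a=cv2.imread('pics/w1.png');b=cv2.imread('pics/w2.png')
cv2.imwrite('pics/w12.png',np.hstack([a[:,80:480],b[:,80:480]]))"
```

```text
(no output)
```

View pics/w12.png

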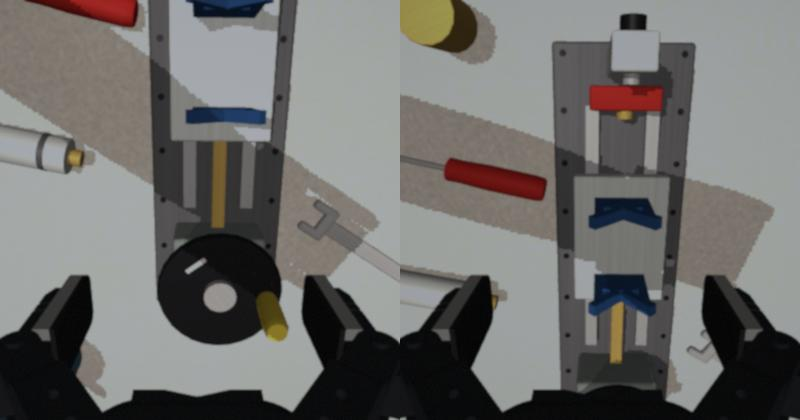

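w12 left (w1): rear V-rest top edge at (187..265, 107..124), hub at (221,297), crank top at (278,332). Right (w2): V-rests with corners (593,203)-(656,204) and (592,281)-(651,280), red stop at (626,98), probe tip at (624,115). Next I fit the V-rest model to the blue pixels in both views.

```bash
cat > fit.py <<'E'
from h import *
from scipy.optimize import minimize
P=np.array([(-30,-60),(-30,-1.5),(-24,-1.5),(0,-25.5),(24,-1.5),(30,-1.5),(30,-60)])/1e3
def polys(c):
    x,y,z,th=c; ex=np.array([np.sin(th),-np.cos(th),0]); ey=np.array([np.cos(th),np.sin(th),0])  # th: direction of cradle y
    out=[]
    for s in(-.04,.04):
        F=[np.array([x,y,z])+ex*p[0]+ey*(s+d)+[0,0,p[1]] for d in(-.005,.005) for p in P]; F=np.array(F)
        out+= [F[:7],F[7:]]+[F[[i,(i+1)%7,7+(i+1)%7,7+i]] for i in range(7)]
    return out
def mask(im):
    h=cv2.cvtColor(im,cv2.COLOR_BGR2HSV); return cv2.inRange(h,(100,110,25),(125,255,255))>0
def run(tags,c0):
    K,_,m=cam("wrist"); D=[]
    for t in tags:
        k=mask(cv2.imread(f"pics/{t}.png")); k[260 if t=="w1" else 330:]=0
        k[:,:220]=0; k[:,440:]=0; D.append((np.load(f"pics/{t}.npy"),cv2.GaussianBlur(k.astype(np.float32),(0,0),1)))
    def cost(v):
        J=0
        for T,k in D:
            r=np.zeros(k.shape,np.uint8)
            for q in polys(v):
                cv2.fillPoly(r,[np.round(np.array([proj(K,T,p) for p in q])*16).astype(np.int32)],255,cv2.LINE_AA,4)
            J+=((cv2.GaussianBlur(r/np.float32(255),(0,0),1)-k)**2).sum()
        return J
    S=np.vstack([c0]+[np.array(c0)+d for d in np.diag([.012,.012,.012,.08])])
    r=minimize(cost,c0,method="Nelder-Mead",options=dict(initial_simplex=S,maxiter=250,xatol=1e-4,fatol=.5))
    return r.x,r.fun,sum(k.sum() for _,k in D)
if __name__=="__main__":
    for tags in(["w1","w2"],["w2"]): print(tags,run(tags,[.5415,-.085,.105,np.radians(94)]))
    K,T,_=cam("wrist"); T1=np.load("pics/w1.npy"); Kt,Tt,_=cam("top"); Ks,Ts,_=cam("scene")
    im=cv2.imread("pics/w1.png"); h=cv2.cvtColor(im,cv2.COLOR_BGR2HSV); y=cv2.inRange(h,(22,120,60),(34,255,255)); y[:280]=0
    n,l,st,ce=cv2.connectedComponentsWithStats(y); print(st[1:],ce[1:])
    b=cv2.inRange(cv2.cvtColor(im,cv2.COLOR_BGR2GRAY),0,34); b[:228]=0;b[348:]=0;b[:,:225]=0;b[:,370:]=0
    c=max(cv2.findContours(b,0,2)[0],key=cv2.contourArea); e=cv2.fitEllipse(cv2.convexHull(c)); print("disc",e,atz(K,T1,e[0],.092))
    print("hub",atz(K,T1,(301,297),.096),"crank top",atz(K,T1,(358,333),.138))
    print("crank tri",tri([ray(K,T1,(358,333)),ray(Kt,Tt,(366,196)),ray(Ks,Ts,(196,264))]))
E
python3 fit.py
```

```text
['w1', 'w2'] (array([ 0.54335732, -0.08638082,  0.10614181,  1.63933893]), np.float64(1551.3505859375), np.float32(5478.203))
['w2'] (array([ 0.54591034, -0.09164119,  0.0940922 ,  1.60792179]), np.float64(773.2332153320312), np.float32(3357.0))
[[337 292  30  49 994]] [[351.25150905 316.47283702]]
disc ((299.1227111816406, 287.6033935546875), (110.69835662841797, 122.0212631225586), 84.7518310546875) [ 0.55635819 -0.27297337  0.092     ]
hub [ 0.55840364 -0.27978252  0.096     ] crank top [ 0.59991094 -0.28241096  0.138     ]
crank tri [ 0.5962361  -0.27605526  0.14707567]
```

>>> {"api": "move_arm", "payload": {
  "plan": [
    {"x": 0.049, "y": -0.004, "z": 0, "yaw": -0.08, "fingers": 0},
    {"x": 0.098, "y": -0.009, "z": 0, "yaw": -0.16, "fingers": 0},
    {"x": 0.147, "y": -0.013, "z": 0, "yaw": -0.24, "fingers": 0},
    {"x": 0.196, "y": -0.018, "z": 0, "yaw": -0.32, "fingers": 0},
    {"x": 0.245, "y": -0.022, "z": 0, "yaw": -0.396, "fingers": 0}
  ]
}}

```text
time: 2.2
eef_pos: [0.4796, 0.2124, 0.2312]
tcp_rot: [0.524, 0.852, -0.0, 0.0]
contact_force: [1.0, -0.4, -0.7]
opening: 0.999
finger_force: 0.0
```

```bash
python3 -c "
from h import *
shot('w3')"
```

>>> {"api": "move_arm", "payload": {
  "plan": [
    {"x": 0.04, "y": 0, "z": 0.02, "yaw": 0, "fingers": 0},
    {"x": 0.07, "y": 0, "z": 0.05, "yaw": 0, "fingers": 0},
    {"x": 0.07, "y": 0, "z": 0.05, "yaw": 0, "fingers": 0}
  ]
}}

```text
time: 2.55
eef_pos: [0.4445, 0.2747, 0.1764]
tcp_rot: [0.524, 0.852, -0.004, -0.003]
contact_force: [-1.0, -0.6, -0.9]
opening: 0.997
finger_force: 0.0
```

```bash
python3 -c "
from h import *
shot('w4')
a=cv2.imread('pics/w3.png');b=cv2.imread('pics/w4.png')
cv2.imwrite('pics/w34.png',np.hstack([a[:,80:480],b[:,80:480]]))"
```

```text
(no output)
```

View pics/w34.png

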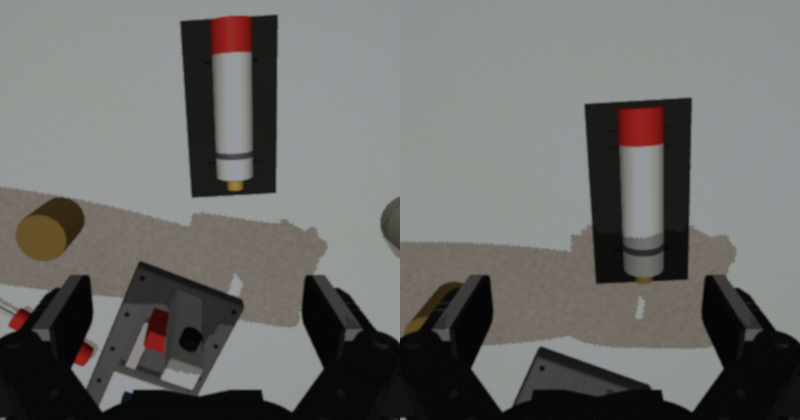

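w3 (left) shows the transducer from (232,16) to (235,180) with its red/white boundary at row 53. w4 (right) shows boundary corners (620,146) and (663,145), and white end corners (624,273) and (664,273). Triangulating.

```bash
cat > tr.py <<'E'
from h import *
from scipy.spatial.transform import Rotation as R
K,T,_=cam("wrist"); T3=np.load("pics/w3.npy"); T4=np.load("pics/w4.npy")
f=lambda a,b: tri([ray(K,T3,a),ray(K,T4,b)])
BL=f((293,52),(300,146)); BR=f((331,52),(343,145)); EL=f((297,180),(304,273)); ER=f((333,179),(344,273))
print(BL,BR,EL,ER)
B=(BL+BR)/2; E=(EL+ER)/2; print("B",B,"E",E,"len",np.linalg.norm(B-E)); u=(B-E)[:2]/np.linalg.norm((B-E)[:2])
c=E[:2]+u*.070*np.linalg.norm((B-E)[:2])/.112; print("centre",c,"dir deg",np.degrees(np.arctan2(u[1],u[0])))
s=ctrl.get_state(); M=R.from_quat(s["tcp_rot"]).as_matrix(); print(s["eef_pos"],"toolx deg",np.degrees(np.arctan2(M[1,0],M[0,0])))
print("delta tool",M.T@(np.r_[c,.02]-s["eef_pos"]))
E
python3 tr.py
```

```text
[0.44232495 0.31630514 0.03970588] [0.47174009 0.33156532 0.03630843] [0.49935721 0.21720702 0.02891408] [0.5296759  0.23440786 0.03173307]
B [0.45703252 0.32393523 0.03800715] E [0.51451655 0.22580744 0.03032358] len 0.11398471103806179
centre [0.47858903 0.28713731] dir deg 120.36210886386128
[0.44655574 0.2739107  0.1786075 ] toolx deg 116.79814912355246
delta tool [-0.00264206  0.03543996  0.15841226]
```

```bash
cat >> tr.py <<'E'
print("--")
d=lambda v: np.degrees(np.arctan2(v[1],v[0]))
for T,B,E in((T3,((293,52),(331,52)),((297,180),(333,179))),(T4,((300,146),(343,145)),((304,273),(344,273)))):
    m=[np.mean([atz(K,T,p,.026) for p in q],axis=0) for q in(B,E)]; v=m[0]-m[1]; print(m,d(v),np.linalg.norm(v),m[1]+v*70/112)
for a,b in(((266,104),(277,282)),((371,98),(368,279))): print("mat edge",d(atz(K,T4,a,.004)-atz(K,T4,b,.004)))
print("mat c",np.mean([atz(K,T4,p,.004) for p in((266,104),(277,282),(371,98),(368,279))],axis=0))
E
python3 tr.py | sed -n '/--/,$p'
```

```text
--
[array([0.45752332, 0.32546249, 0.026     ]), array([0.51539214, 0.22509149, 0.026     ])] 119.96556079382789 0.11585826491690733 [0.47922413 0.28782336 0.026     ]
[array([0.45881457, 0.32294834, 0.026     ]), array([0.51622356, 0.22411642, 0.026     ])] 120.15122747254183 0.11429585008058103 [0.48034294 0.28588637 0.026     ]
mat edge 120.03749583938446
mat edge 120.40064821548411
mat c [0.48445356 0.2798468  0.004     ]
```

>>> {"api": "move_arm", "payload": {
  "plan": [
    {"x": -0.004, "y": 0.035, "z": 0.02, "yaw": -0.06, "fingers": 0},
    {"x": -0.004, "y": 0.035, "z": 0.065, "yaw": -0.06, "fingers": 0},
    {"x": -0.004, "y": 0.035, "z": 0.11, "yaw": -0.06, "fingers": 0},
    {"x": -0.004, "y": 0.035, "z": 0.145, "yaw": -0.06, "fingers": 0},
    {"x": -0.004, "y": 0.035, "z": 0.168, "yaw": -0.06, "fingers": 0}
  ]
}}

```text
time: 3.1
eef_pos: [0.4819, 0.2843, 0.0113]
tcp_rot: [0.5, 0.866, -0.001, -0.0]
contact_force: [-0.2, -0.3, 0.4]
opening: 0.998
finger_force: 0.0
```

>>> {"api": "move_arm", "payload": {
  "plan": [
    {"fingers": 0.3},
    {"fingers": 0.5},
    {"fingers": 0.9},
    {"fingers": 1},
    {"fingers": 1}
  ],
  "force": 45
}}

```text
validation failed for argument at $.pl...
```

>>> {"api": "move_arm", "payload": {
  "plan": [
    {"x": 0.003, "y": 0, "z": 0, "yaw": 0, "fingers": 0.3},
    {"x": 0.003, "y": 0, "z": 0, "yaw": 0, "fingers": 0.6},
    {"x": 0.003, "y": 0, "z": 0, "yaw": 0, "fingers": 1},
    {"x": 0.003, "y": 0, "z": 0, "yaw": 0, "fingers": 1},
    {"x": 0.003, "y": 0, "z": 0, "yaw": 0, "fingers": 1}
  ],
  "force": 45
}}

```text
time: 3.6
eef_pos: [0.4798, 0.2883, 0.016]
tcp_rot: [0.499, 0.867, -0.001, -0.0]
contact_force: [-4.2, -5.8, 7.7]
opening: 0.402
finger_force: 45.3
```

>>> {"api": "move_arm", "payload": {
  "plan": [
    {"x": 0, "y": 0, "z": -0.015, "yaw": 0, "fingers": 1},
    {"x": 0, "y": 0, "z": -0.04, "yaw": 0, "fingers": 1},
    {"x": 0, "y": 0, "z": -0.08, "yaw": 0, "fingers": 1},
    {"x": 0, "y": 0, "z": -0.12, "yaw": 0, "fingers": 1},
    {"x": 0, "y": 0, "z": -0.16, "yaw": 0, "fingers": 1}
  ]
}}

```text
time: 4.1
eef_pos: [0.4798, 0.2892, 0.1764]
tcp_rot: [0.499, 0.867, 0.001, 0.001]
contact_force: [1.0, -0.2, -2.3]
opening: 0.398
finger_force: 46.1
```

```bash
python3 - <<'E'
from h import *
s=ctrl.get_state(); print(s["eef_pos"],s["opening"],s["finger_force"],s["contact_force"])
shot('w5'); save('top','t5.png'); save('scene','s5.png')
a=cv2.imread('pics/w5.png')[:,80:480]; t=cv2.imread('pics/t5.png')[180:320,110:310]; s=cv2.imread('pics/s5.png')[100:240,290:490]
cv2.imwrite('pics/v5.png',np.hstack([a,np.vstack([cv2.resize(t,(300,210)),cv2.resize(s,(300,210))])]))
E
```

```text
[0.47975049 0.28922457 0.17639681] 0.39750524727922887 46.08937203884125 [ 0.99111433 -0.18819374 -2.32649867]
```

View pics/v5.png

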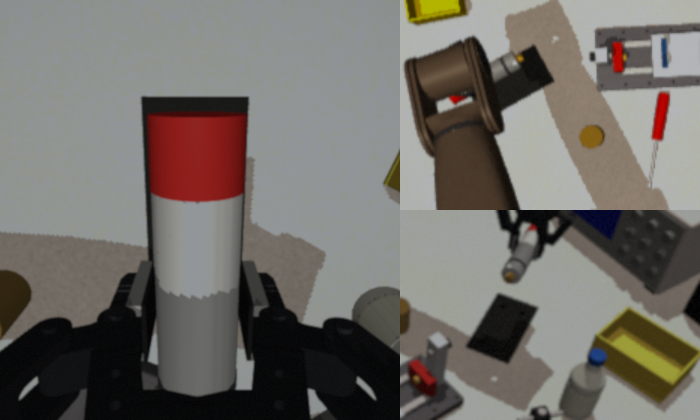

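v5 shows the transducer held level and centred between the pads (red end at row 113, boundary at row 200, columns 150..245), with the mat left empty. Now I check the cradle fit with an overlay.

```bash
python3 - <<'E'
from fit import *
c=np.array([.54336,-.08638,.105,1.639]); K,_,_=cam("wrist"); o=[]
for t,(r0,r1) in(("w1",(0,130)),("w2",(190,320))):
    im=cv2.imread(f"pics/{t}.png"); S=4; T=np.load(f"pics/{t}.npy"); c0=240; big=cv2.resize(im[r0:r1,c0:c0+120],None,fx=S,fy=S,interpolation=2)
    big=np.clip(big.astype(float)*1.6,0,255).astype(np.uint8)
    for i,q in enumerate(polys(c)):
        if i%9<2: cv2.polylines(big,[np.round((np.array([proj(K,T,p) for p in q])-[c0,r0]+.5)*S).astype(int)],True,(0,255,255) if i%9 else (0,255,0),1)
    o.append(big[:,:400])
cv2.imwrite("pics/ov.png",np.hstack(o))
E
```

```text
(no output)
```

View pics/ov.png

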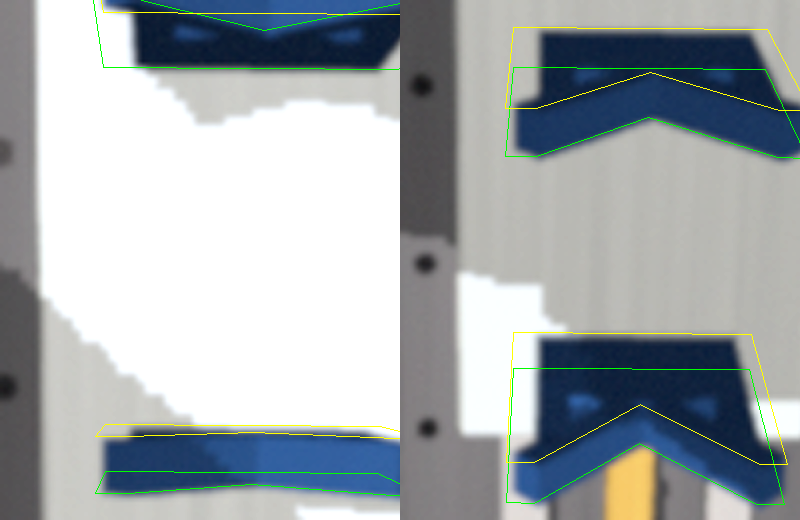

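The overlay outlines match the V-rest valleys (650,72) and (640,405) and the plate edges to about 1 mm, so I trust the cradle at (0.543,-0.086), heading 93.9°. Carrying over.

>>> {"api": "move_arm", "payload": {
  "plan": [
    {"x": -0.02, "y": -0.008, "z": -0.03, "yaw": 0.03, "fingers": 1},
    {"x": -0.06, "y": -0.023, "z": -0.04, "yaw": 0.08, "fingers": 1},
    {"x": -0.1, "y": -0.038, "z": -0.04, "yaw": 0.13, "fingers": 1},
    {"x": -0.14, "y": -0.053, "z": -0.04, "yaw": 0.18, "fingers": 1},
    {"x": -0.178, "y": -0.067, "z": -0.04, "yaw": 0.228, "fingers": 1}
  ]
}}

```text
time: 4.75
eef_pos: [0.51, 0.0999, 0.2117]
tcp_rot: [0.595, 0.804, -0.001, -0.001]
contact_force: [0.6, 0.3, -2.8]
opening: 0.402
finger_force: 46.3
```

>>> {"api": "move_arm", "payload": {
  "plan": [
    {"x": -0.045, "y": -0.006, "z": 0, "yaw": 0.055, "fingers": 1},
    {"x": -0.09, "y": -0.012, "z": 0, "yaw": 0.11, "fingers": 1},
    {"x": -0.135, "y": -0.018, "z": 0, "yaw": 0.165, "fingers": 1},
    {"x": -0.17, "y": -0.022, "z": 0, "yaw": 0.21, "fingers": 1},
    {"x": -0.189, "y": -0.0245, "z": 0, "yaw": 0.229, "fingers": 1}
  ]
}}

```text
time: 5.25
eef_pos: [0.5424, -0.089, 0.2115]
tcp_rot: [0.684, 0.73, -0.001, -0.001]
contact_force: [0.7, 0.6, -2.9]
opening: 0.4
finger_force: 46.3
```

```bash
cat > st.py <<'E'
from h import *
from scipy.spatial.transform import Rotation as R
import sys
shotname=sys.argv[1] if len(sys.argv)>1 else None
if shotname: shot(shotname)
s=ctrl.get_state(); M=R.from_quat(s["tcp_rot"]).as_matrix()
print(s["time"],s["eef_pos"].round(4),"toolx",np.degrees(np.arctan2(M[1,0],M[0,0])).round(2),"tilt",M[:2,2].round(4),"F",s["contact_force"].round(1),"op",round(s["opening"],3))
print("to cradle, tool:",(M.T@(np.array([.5434,-.0864,.099])-s["eef_pos"])).round(4))
E
python3 st.py w6
```

```text
5.3 [ 0.5428 -0.0908  0.2115] toolx 93.67 tilt [-0.002  -0.0018] F [ 1.  -2.4 -1.6] op 0.4
to cradle, tool: [0.0045 0.0011 0.1125]
```

>>> {"api": "move_arm", "payload": {
  "plan": [
    {"x": 0.004, "y": 0.001, "z": 0.03, "yaw": -0.004, "fingers": 1},
    {"x": 0.004, "y": 0.001, "z": 0.06, "yaw": -0.004, "fingers": 1},
    {"x": 0.004, "y": 0.001, "z": 0.08, "yaw": -0.004, "fingers": 1},
    {"x": 0.004, "y": 0.001, "z": 0.092, "yaw": -0.004, "fingers": 1},
    {"x": 0.004, "y": 0.001, "z": 0.096, "yaw": -0.004, "fingers": 1}
  ]
}}

```text
time: 5.8
eef_pos: [0.5423, -0.0815, 0.1148]
tcp_rot: [0.681, 0.733, -0.001, -0.002]
contact_force: [-0.5, -0.5, -2.6]
opening: 0.402
finger_force: 46.2
```

```bash
python3 st.py w7; python3 - <<'E'
from h import *
save('scene','s7.png')
a=cv2.imread('pics/w7.png')[:,80:480]; s=cv2.imread('pics/s7.png')[190:295,200:300]
cv2.imwrite('pics/v7.png',np.hstack([a,cv2.resize(s,(400,420),interpolation=2)]))
E
```

```text
5.85 [ 0.5429 -0.0817  0.1155] toolx 94.2 tilt [-0.0029  0.0011] F [ 0.4 -0.6 -3.7] op 0.399
to cradle, tool: [-0.0047  0.0002  0.0165]
```

View pics/v7.png

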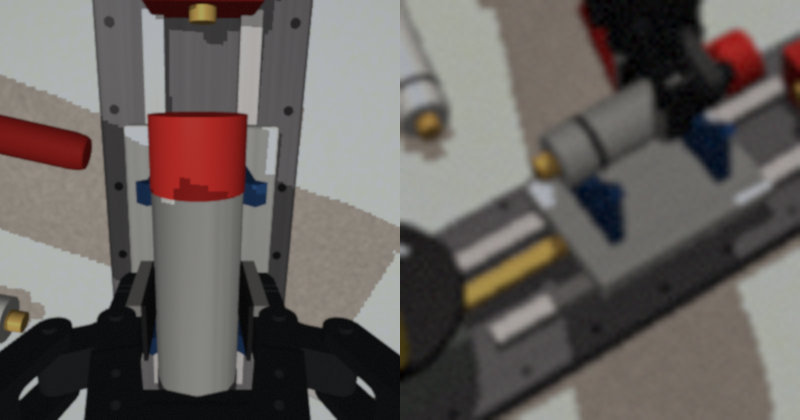

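v7: the transducer is above both V-rests, red end towards the probe (gold tip at (203,12)). The front V spans columns 137..267 (middle 202) and the transducer's middle is at 198, so I shift about 1.5 mm to tool +y and lower slowly.

>>> {"api": "move_arm", "payload": {
  "plan": [
    {"x": -0.004, "y": 0.0015, "z": 0.003, "yaw": 0.004, "fingers": 1},
    {"x": -0.004, "y": 0.0015, "z": 0.006, "yaw": 0.004, "fingers": 1},
    {"x": -0.004, "y": 0.0015, "z": 0.009, "yaw": 0.004, "fingers": 1},
    {"x": -0.004, "y": 0.0015, "z": 0.011, "yaw": 0.004, "fingers": 1},
    {"x": -0.004, "y": 0.0015, "z": 0.012, "yaw": 0.004, "fingers": 1}
  ]
}}

```text
time: 6.4
eef_pos: [0.5456, -0.0861, 0.1051]
tcp_rot: [0.682, 0.731, -0.0, -0.0]
contact_force: [0.5, -0.4, -4.0]
opening: 0.405
finger_force: 46.2
```

>>> {"api": "move_arm", "payload": {
  "plan": [
    {"x": 0, "y": 0, "z": 0.001, "yaw": 0, "fingers": 1},
    {"x": 0, "y": 0, "z": 0.002, "yaw": 0, "fingers": 1},
    {"x": 0, "y": 0, "z": 0.002, "yaw": 0, "fingers": 1}
  ]
}}

```text
time: 6.7
eef_pos: [0.5456, -0.0861, 0.1032]
tcp_rot: [0.682, 0.731, -0.0, -0.0]
contact_force: [-0.1, -0.1, -2.5]
opening: 0.401
finger_force: 46.2
```

>>> {"api": "move_arm", "payload": {
  "plan": [
    {"x": 0, "y": 0, "z": 0.001, "yaw": 0, "fingers": 1},
    {"x": 0, "y": 0, "z": 0.002, "yaw": 0, "fingers": 1},
    {"x": 0, "y": 0, "z": 0.002, "yaw": 0, "fingers": 1}
  ]
}}

```text
time: 7.0
eef_pos: [0.5456, -0.0862, 0.1012]
tcp_rot: [0.682, 0.731, -0.0, -0.0]
contact_force: [-0.3, -0.0, -2.7]
opening: 0.403
finger_force: 46.2
```

>>> {"api": "move_arm", "payload": {
  "plan": [
    {"x": 0, "y": 0, "z": 0.001, "yaw": 0, "fingers": 1},
    {"x": 0, "y": 0, "z": 0.002, "yaw": 0, "fingers": 1},
    {"x": 0, "y": 0, "z": 0.002, "yaw": 0, "fingers": 1}
  ]
}}

```text
time: 7.3
eef_pos: [0.5458, -0.0861, 0.1009]
tcp_rot: [0.682, 0.731, -0.0, -0.0]
contact_force: [-4.6, 1.7, 6.1]
opening: 0.4
finger_force: 47.3
```

>>> {"api": "move_arm", "payload": {
  "plan": [
    {"x": 0, "y": -0.0015, "z": 0, "yaw": 0, "fingers": 1},
    {"x": 0, "y": -0.0015, "z": 0, "yaw": 0, "fingers": 1}
  ]
}}

```text
time: 7.5
eef_pos: [0.5444, -0.0865, 0.0997]
tcp_rot: [0.682, 0.731, 0.0, 0.001]
contact_force: [-1.7, 1.3, 1.4]
opening: 0.404
finger_force: 46.7
```

>>> {"api": "move_arm", "payload": {
  "plan": [
    {"x": 0, "y": -0.0008, "z": 0.001, "yaw": 0, "fingers": 1},
    {"x": 0, "y": -0.0008, "z": 0.001, "yaw": 0, "fingers": 1}
  ]
}}

```text
time: 7.7
eef_pos: [0.5443, -0.0865, 0.0995]
tcp_rot: [0.682, 0.731, 0.001, 0.001]
contact_force: [-0.9, 1.3, 4.8]
opening: 0.401
finger_force: 47.1
```

>>> {"api": "move_arm", "payload": {
  "plan": [
    {"x": 0, "y": 0, "z": 0, "yaw": 0, "fingers": 0.56},
    {"x": 0, "y": 0, "z": 0, "yaw": 0, "fingers": 0.5},
    {"x": 0, "y": 0, "z": 0, "yaw": 0, "fingers": 0.3},
    {"x": 0, "y": 0, "z": 0, "yaw": 0, "fingers": 0.1},
    {"x": 0, "y": 0, "z": 0, "yaw": 0, "fingers": 0}
  ],
  "force": 20
}}

```text
time: 8.2
eef_pos: [0.5434, -0.0863, 0.0981]
tcp_rot: [0.682, 0.731, -0.0, -0.0]
contact_force: [0.6, -0.4, -0.4]
opening: 0.979
finger_force: 0.0
```

>>> {"api": "move_arm", "payload": {
  "plan": [
    {"x": 0, "y": 0, "z": 0, "yaw": 0, "fingers": 0},
    {"x": 0, "y": 0, "z": -0.02, "yaw": 0, "fingers": 0},
    {"x": 0, "y": 0, "z": -0.05, "yaw": 0, "fingers": 0},
    {"x": 0, "y": 0, "z": -0.09, "yaw": 0, "fingers": 0},
    {"x": 0, "y": 0, "z": -0.12, "yaw": 0, "fingers": 0}
  ]
}}

```text
time: 8.7
eef_pos: [0.5438, -0.0865, 0.2206]
tcp_rot: [0.682, 0.731, 0.0, 0.001]
contact_force: [0.8, -0.1, 0.3]
opening: 0.999
finger_force: 0.0
```

```bash
python3 st.py
```

```text
8.7 [ 0.5438 -0.0865  0.2206] toolx 93.95 tilt [ 0.0019 -0.0006] F [ 0.8 -0.1  0.3] op 0.999
to cradle, tool: [ 0.0002 -0.0007  0.1216]
```

>>> {"api": "move_arm", "payload": {
  "plan": [
    {"x": -0.03, "y": 0, "z": 0, "yaw": 0, "fingers": 0},
    {"x": -0.07, "y": 0, "z": 0, "yaw": 0, "fingers": 0},
    {"x": -0.1, "y": 0, "z": 0, "yaw": 0, "fingers": 0},
    {"x": -0.1, "y": 0, "z": 0, "yaw": 0, "fingers": 0}
  ]
}}

```text
time: 9.1
eef_pos: [0.5504, -0.1893, 0.2185]
tcp_rot: [0.684, 0.73, -0.0, 0.001]
contact_force: [-0.1, -0.2, -1.1]
opening: 1.001
finger_force: 0.0
```

```bash
python3 st.py w8
```

```text
9.15 [ 0.5502 -0.1876  0.2182] toolx 93.79 tilt [-0.0001  0.0002] F [-0.2  0.8 -0.7] op 1.002
to cradle, tool: [ 1.014e-01 -1.000e-04  1.192e-01]
```

>>> {"api": "move_arm", "payload": {
  "plan": [
    {"x": -0.03, "y": 0.015, "z": 0, "yaw": 0, "fingers": 0},
    {"x": -0.06, "y": 0.03, "z": 0, "yaw": 0, "fingers": 0},
    {"x": -0.06, "y": 0.03, "z": 0, "yaw": 0, "fingers": 0}
  ]
}}

```text
time: 9.45
eef_pos: [0.5854, -0.2455, 0.2179]
tcp_rot: [0.683, 0.731, -0.0, 0.0]
contact_force: [0.1, 0.7, 1.0]
opening: 0.999
finger_force: 0.0
```

```bash
python3 st.py w9; python3 -c "
import cv2,numpy as np
a=cv2.imread('pics/w8.png');b=cv2.imread('pics/w9.png')
cv2.imwrite('pics/w89.png',np.hstack([a[:,120:520],b[:,120:520]]))"
```

```text
9.5 [ 0.5847 -0.244   0.2178] toolx 93.92 tilt [-0.0006  0.0009] F [ 0.3  0.1 -0. ] op 0.996
to cradle, tool: [ 0.1599 -0.0304  0.119 ]
```

View pics/w89.png

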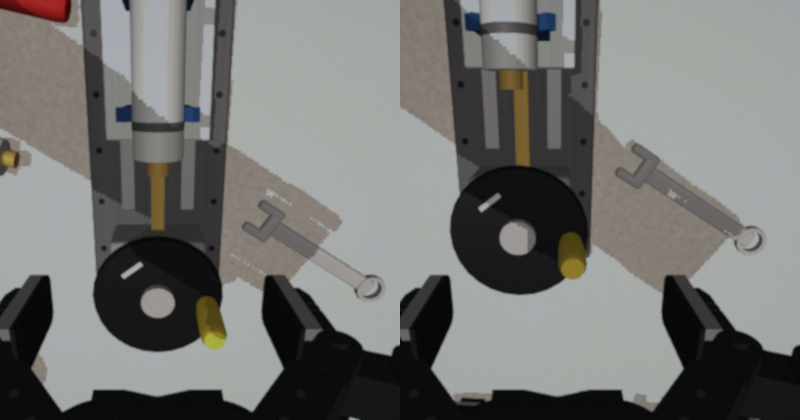

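w89: the transducer rests in both V-rests. Crank top is at (214,341)/(573,270), its base at (206,301)/(570,239), the hub at (157,302)/(517,238), and the disc centre at (158,293)/(519,229).

```bash
python3 - <<'E'
from h import *
K,_,_=cam("wrist"); A=np.load("pics/w8.npy");B=np.load("pics/w9.npy")
for n,a,b,z in(("top",(334,341),(293,270),.138),("base",(326,301),(290,239),.095),("hub",(277,302),(237,238),.098),("disc",(278,293.5),(239,229.5),.092)):
    print(n,tri([ray(K,A,a),ray(K,B,b)]).round(4),atz(K,A,a,z).round(4),atz(K,B,b,z).round(4))
E
```

```text
top [ 0.5992 -0.2836  0.1369] [ 0.5988 -0.2829  0.138 ] [ 0.5993 -0.2829  0.138 ]
base [ 0.599  -0.2809  0.0881] [ 0.5979 -0.2765  0.095 ] [ 0.5984 -0.2781  0.095 ]
hub [ 0.5567 -0.2798  0.0957] [ 0.5567 -0.2782  0.098 ] [ 0.5568 -0.2788  0.098 ]
disc [ 0.5574 -0.2747  0.0903] [ 0.5572 -0.2737  0.092 ] [ 0.5576 -0.274   0.092 ]
```

>>> {"api": "move_arm", "payload": {
  "plan": [
    {"x": -0.039, "y": 0.0117, "z": 0.01, "yaw": 0, "fingers": 0},
    {"x": -0.039, "y": 0.0117, "z": 0.045, "yaw": 0, "fingers": 0},
    {"x": -0.039, "y": 0.0117, "z": 0.08, "yaw": 0, "fingers": 0},
    {"x": -0.039, "y": 0.0117, "z": 0.105, "yaw": 0, "fingers": 0},
    {"x": -0.039, "y": 0.0117, "z": 0.115, "yaw": 0, "fingers": 0}
  ]
}}

```text
time: 10.0
eef_pos: [0.5966, -0.2789, 0.0995]
tcp_rot: [0.682, 0.732, -0.0, -0.004]
contact_force: [-0.3, 0.3, -0.5]
opening: 1.0
finger_force: 0.0
```

>>> {"api": "move_arm", "payload": {
  "plan": [
    {"x": 0, "y": 0, "z": 0, "yaw": 0, "fingers": 0.4},
    {"x": 0, "y": 0, "z": 0, "yaw": 0, "fingers": 0.7},
    {"x": 0, "y": 0, "z": 0, "yaw": 0, "fingers": 1},
    {"x": 0, "y": 0, "z": 0, "yaw": 0, "fingers": 1},
    {"x": 0, "y": 0, "z": 0, "yaw": 0, "fingers": 1}
  ],
  "force": 30
}}

```text
time: 10.5
eef_pos: [0.5987, -0.2824, 0.1053]
tcp_rot: [0.682, 0.731, -0.0, 0.0]
contact_force: [-3.5, 0.7, 2.4]
opening: 0.223
finger_force: 29.4
```

```bash
python3 st.py; cat > arc.py <<'E'
import sys; from h import *
from scipy.spatial.transform import Rotation as R
cx,cy,a0,a1,n=map(float,sys.argv[1:6]); s=ctrl.get_state(); M=R.from_quat(s["tcp_rot"]).as_matrix(); th=np.arctan2(M[1,0],M[0,0])
X=np.array([np.cos(th),np.sin(th)]);Y=np.array([np.sin(th),-np.cos(th)])
r=.042
A=np.radians(np.linspace(a0,a1,int(n)+1)); p=np.array([cx,cy])+r*np.c_[np.cos(A),np.sin(A)]
print("now angle",np.degrees(np.arctan2(s["eef_pos"][1]-cy,s["eef_pos"][0]-cx)),"r",np.hypot(s["eef_pos"][1]-cy,s["eef_pos"][0]-cx))
for k in range(0,int(n),5):
    print("call",k//5,[(round(float((q-p[k])@X),4),round(float((q-p[k])@Y),4)) for q in p[k+1:k+6]])
E
python3 arc.py .557 -.277 -7 -107 5; python3 arc.py .557 -.277 -7 -47 5
```

```text
10.5 [ 0.5987 -0.2824  0.1053] toolx 93.97 tilt [-0.0004 -0.001 ] F [-3.5  0.7  2.4] op 0.223
to cradle, tool: [ 0.1994 -0.0416  0.0062]
now angle -7.3884570316788745 r 0.042098377218993614
call 0 [(-0.0136, -0.0052), (-0.0246, -0.0148), (-0.0317, -0.0275), (-0.034, -0.0419), (-0.0312, -0.0563)]
now angle -7.3884570316788745 r 0.042098377218993614
call 0 [(-0.0057, -0.0015), (-0.0111, -0.0038), (-0.0161, -0.0068), (-0.0206, -0.0105), (-0.0246, -0.0148)]
```

>>> {"api": "move_arm", "payload": {
  "plan": [
    {"x": -0.0057, "y": -0.0015, "z": 0, "yaw": 0, "fingers": 1},
    {"x": -0.0111, "y": -0.0038, "z": 0, "yaw": 0, "fingers": 1},
    {"x": -0.0161, "y": -0.0068, "z": 0, "yaw": 0, "fingers": 1},
    {"x": -0.0206, "y": -0.0105, "z": 0, "yaw": 0, "fingers": 1},
    {"x": -0.0246, "y": -0.0148, "z": 0, "yaw": 0, "fingers": 1}
  ]
}}

```text
time: 11.0
eef_pos: [0.5873, -0.3085, 0.1053]
tcp_rot: [0.682, 0.731, 0.001, 0.002]
contact_force: [3.0, 0.8, 5.2]
opening: 0.221
finger_force: 29.8
```

```bash
python3 st.py; python3 arc.py .557 -.277 -47 -427 20
```

```text
11.0 [ 0.5873 -0.3085  0.1053] toolx 93.94 tilt [ 0.0048 -0.0021] F [3.  0.8 5.2] op 0.221
to cradle, tool: [ 0.2246 -0.0285  0.0056]
now angle -46.15533835912793 r 0.04367347381925623
call 0 [(-0.0068, -0.0121), (-0.0094, -0.0257), (-0.0073, -0.0394), (-0.001, -0.0517), (0.0091, -0.0613)]
call 1 [(0.0126, -0.0058), (0.0264, -0.0071), (0.0399, -0.0039), (0.0516, 0.0036), (0.0602, 0.0144)]
call 2 [(0.0046, 0.0131), (0.0048, 0.0269), (0.0004, 0.0401), (-0.008, 0.0511), (-0.0196, 0.0588)]
call 3 [(-0.0134, 0.0035), (-0.0272, 0.0024), (-0.04, -0.0031), (-0.0502, -0.0125), (-0.0568, -0.0246)]
```

>>> {"api": "move_arm", "payload": {
  "plan": [
    {"x": -0.0068, "y": -0.0121, "z": 0, "yaw": 0, "fingers": 1},
    {"x": -0.0094, "y": -0.0257, "z": 0, "yaw": 0, "fingers": 1},
    {"x": -0.0073, "y": -0.0394, "z": 0, "yaw": 0, "fingers": 1},
    {"x": -0.001, "y": -0.0517, "z": 0, "yaw": 0, "fingers": 1},
    {"x": 0.0091, "y": -0.0613, "z": 0, "yaw": 0, "fingers": 1}
  ]
}}

```text
time: 11.5
eef_pos: [0.5244, -0.3065, 0.1053]
tcp_rot: [0.683, 0.731, -0.001, 0.004]
contact_force: [3.3, -3.3, 4.3]
opening: 0.223
finger_force: 29.9
```

```bash
python3 st.py;  python3 arc.py .557 -.277 -142 -142 1|head -1; python3 - <<'E'
from h import *
K,T,_=cam("wrist"); Kt,Tt,_=cam("top")
im=cv2.imread("pics/w2.png"); h=cv2.cvtColor(im,cv2.COLOR_BGR2HSV); T2=np.load("pics/w2.npy")
p=atz(K,T2,(304,118),.105); th=1.639; print("probe tip ~",p, "dist from cradle",(p-[.5434,-.0864,.105])@[np.cos(th),np.sin(th),0])
E
```

```text
11.5 [ 0.5244 -0.3065  0.1053] toolx 93.91 tilt [ 0.0043 -0.0078] F [ 3.3 -3.3  4.3] op 0.223
to cradle, tool: [0.2183 0.0339 0.0047]
now angle -137.88190884689712 r 0.04392448252736317
probe tip ~ [0.53280915 0.03399157 0.105     ] dist from cradle 0.12083344131549145
```

The probe tip suggests the carriage started part-way, with about 29 mm to go, so I use smaller arcs and watch the force.

```bash
python3 arc.py .557 -.277 -142 -292 15
```

```text
now angle -137.88190884689712 r 0.04392448252736317
call 0 [(0.0064, -0.0036), (0.0133, -0.006), (0.0205, -0.0071), (0.0279, -0.007), (0.0351, -0.0056)]
call 1 [(0.0068, 0.0026), (0.0131, 0.0064), (0.0187, 0.0112), (0.0233, 0.0169), (0.0268, 0.0233)]
call 2 [(0.0024, 0.0069), (0.0035, 0.0141), (0.0034, 0.0215), (0.002, 0.0287), (-0.0006, 0.0355)]
```

>>> {"api": "move_arm", "payload": {
  "plan": [
    {"x": 0.0064, "y": -0.0036, "z": 0, "yaw": 0, "fingers": 1},
    {"x": 0.0133, "y": -0.006, "z": 0, "yaw": 0, "fingers": 1},
    {"x": 0.0205, "y": -0.0071, "z": 0, "yaw": 0, "fingers": 1},
    {"x": 0.0279, "y": -0.007, "z": 0, "yaw": 0, "fingers": 1},
    {"x": 0.0351, "y": -0.0056, "z": 0, "yaw": 0, "fingers": 1}
  ]
}}

```text
time: 12.0
eef_pos: [0.5159, -0.2703, 0.1053]
tcp_rot: [0.682, 0.731, -0.001, 0.002]
contact_force: [-2.6, -2.7, 6.3]
opening: 0.219
finger_force: 30.2
```

```bash
python3 arc.py .557 -.277 -192 -192 1|head -1; python3 - <<'E'
from h import *
t0=cv2.imread('pics/top0.png'); save('top','t10.png'); save('scene','s10.png'); t=cv2.imread('pics/t10.png')
s0=cv2.imread('pics/s7.png');s=cv2.imread('pics/s10.png')
f=lambda i:cv2.resize(i[185:250,230:390],(400,162),interpolation=2)
g=lambda i:cv2.resize(i[175:295,180:340],(400,300),interpolation=2)
cv2.imwrite('pics/v10.png',np.vstack([np.hstack([f(t0),f(t)]),np.hstack([g(s0),g(s)])]))
E
```

```text
now angle 170.69647013743375 r 0.04168711000235929
```

View pics/v10.png

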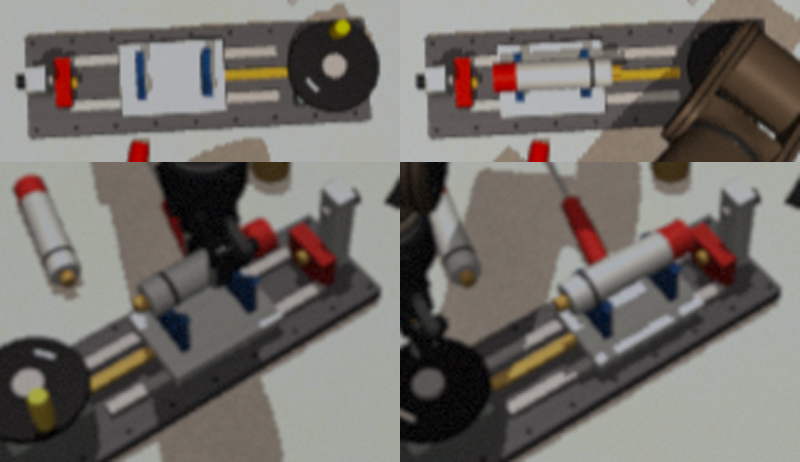

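v10: the transducer still lies in the V-rests. The carriage edge has moved from (122) to (498-400) in the top crop, about 25 mm, with roughly 30 mm left to the red stop at (472). I carry on winding.

>>> {"api": "move_arm", "payload": {
  "plan": [
    {"x": 0.0068, "y": 0.0026, "z": 0, "yaw": 0, "fingers": 1},
    {"x": 0.0131, "y": 0.0064, "z": 0, "yaw": 0, "fingers": 1},
    {"x": 0.0187, "y": 0.0112, "z": 0, "yaw": 0, "fingers": 1},
    {"x": 0.0233, "y": 0.0169, "z": 0, "yaw": 0, "fingers": 1},
    {"x": 0.0268, "y": 0.0233, "z": 0, "yaw": 0, "fingers": 1}
  ]
}}

```text
time: 12.6
eef_pos: [0.538, -0.242, 0.1053]
tcp_rot: [0.682, 0.731, -0.001, 0.003]
contact_force: [-1.3, -3.7, 6.6]
opening: 0.219
finger_force: 30.1
```

>>> {"api": "move_arm", "payload": {
  "plan": [
    {"x": 0.0024, "y": 0.0069, "z": 0, "yaw": 0, "fingers": 1},
    {"x": 0.0035, "y": 0.0141, "z": 0, "yaw": 0, "fingers": 1},
    {"x": 0.0034, "y": 0.0215, "z": 0, "yaw": 0, "fingers": 1},
    {"x": 0.002, "y": 0.0287, "z": 0, "yaw": 0, "fingers": 1},
    {"x": -0.0006, "y": 0.0355, "z": 0, "yaw": 0, "fingers": 1}
  ]
}}

```text
time: 13.1
eef_pos: [0.5728, -0.2406, 0.1053]
tcp_rot: [0.682, 0.731, -0.002, 0.002]
contact_force: [-4.7, -4.7, 7.3]
opening: 0.221
finger_force: 30.3
```

```bash
python3 arc.py .557 -.277 -292 -492 20
```

```text
now angle 66.54641395720371 r 0.03965445724236279
call 0 [(-0.0038, 0.0063), (-0.0086, 0.0118), (-0.0143, 0.0164), (-0.0207, 0.02), (-0.0276, 0.0223)]
call 1 [(-0.0072, 0.0011), (-0.0146, 0.001), (-0.0217, -0.0004), (-0.0286, -0.003), (-0.0348, -0.0068)]
call 2 [(-0.0055, -0.0048), (-0.0101, -0.0105), (-0.0137, -0.0169), (-0.0161, -0.0238), (-0.0172, -0.0311)]
call 3 [(0.0001, -0.0073), (0.0015, -0.0145), (0.0042, -0.0213), (0.0079, -0.0276), (0.0127, -0.0331)]
```

>>> {"api": "move_arm", "payload": {
  "plan": [
    {"x": -0.0038, "y": 0.0063, "z": 0, "yaw": 0, "fingers": 1},
    {"x": -0.0086, "y": 0.0118, "z": 0, "yaw": 0, "fingers": 1},
    {"x": -0.0143, "y": 0.0164, "z": 0, "yaw": 0, "fingers": 1},
    {"x": -0.0207, "y": 0.02, "z": 0, "yaw": 0, "fingers": 1},
    {"x": -0.0276, "y": 0.0223, "z": 0, "yaw": 0, "fingers": 1}
  ]
}}

```text
time: 13.6
eef_pos: [0.5964, -0.2653, 0.1052]
tcp_rot: [0.682, 0.731, -0.001, -0.0]
contact_force: [-6.1, 0.9, 9.2]
opening: 0.219
finger_force: 30.5
```

>>> {"api": "move_arm", "payload": {
  "plan": [
    {"x": -0.0072, "y": 0.0011, "z": 0, "yaw": 0, "fingers": 1},
    {"x": -0.0146, "y": 0.001, "z": 0, "yaw": 0, "fingers": 1},
    {"x": -0.0217, "y": -0.0004, "z": 0, "yaw": 0, "fingers": 1},
    {"x": -0.0286, "y": -0.003, "z": 0, "yaw": 0, "fingers": 1},
    {"x": -0.0348, "y": -0.0068, "z": 0, "yaw": 0, "fingers": 1}
  ]
}}

```text
time: 14.1
eef_pos: [0.595, -0.2968, 0.1052]
tcp_rot: [0.684, 0.73, 0.005, 0.0]
contact_force: [10.8, 19.9, 7.6]
opening: 0.224
finger_force: 30.4
```

```bash
python3 arc.py .557 -.279 -392 -432 5; python3 arc.py .557 -.279 -432 -462 5 | tail -1; python3 st.py
```

```text
now angle -25.145625733966373 r 0.041988474574662975
call 0 [(-0.0045, -0.0037), (-0.0084, -0.0081), (-0.0117, -0.0129), (-0.0143, -0.0182), (-0.0162, -0.0238)]
call 0 [(-0.0009, -0.0043), (-0.0013, -0.0087), (-0.0012, -0.0131), (-0.0007, -0.0175), (0.0003, -0.0217)]
14.1 [ 0.595  -0.2968  0.1052] toolx 93.76 tilt [0.007  0.0067] F [10.8 19.9  7.6] op 0.224
to cradle, tool: [ 0.2133 -0.0377  0.0073]
```

>>> {"api": "move_arm", "payload": {
  "plan": [
    {"x": -0.0025, "y": -0.0018, "z": 0, "yaw": 0, "fingers": 1},
    {"x": -0.0025, "y": -0.0018, "z": 0, "yaw": 0, "fingers": 1},
    {"x": -0.0025, "y": -0.0018, "z": 0, "yaw": 0, "fingers": 1}
  ]
}}

```text
time: 14.4
eef_pos: [0.5951, -0.2966, 0.1052]
tcp_rot: [0.683, 0.731, 0.006, 0.0]
contact_force: [9.9, 15.5, 7.5]
opening: 0.222
finger_force: 30.3
```

```bash
python3 st.py;python3 arc.py .557 -.279 -392 -432 5|head -1; python3 - <<'E'
from h import *
save('top','t11.png'); save('scene','s11.png'); t=cv2.imread('pics/t11.png');s=cv2.imread('pics/s11.png')
f=lambda i:cv2.resize(i[185:250,230:390],(800,325),interpolation=2)
g=lambda i:cv2.resize(i[180:250,235:345],(400,255),interpolation=2)
cv2.imwrite('pics/v11.png',np.vstack([f(t),np.hstack([g(cv2.imread('pics/s10.png')),g(s)])]))
E
```

```text
14.4 [ 0.5951 -0.2966  0.1052] toolx 93.86 tilt [0.0094 0.0087] F [ 9.9 15.5  7.5] op 0.222
to cradle, tool: [ 0.2132 -0.0375  0.0076]
now angle -24.85187983531615 r 0.041947340381458066
```

View pics/v11.png

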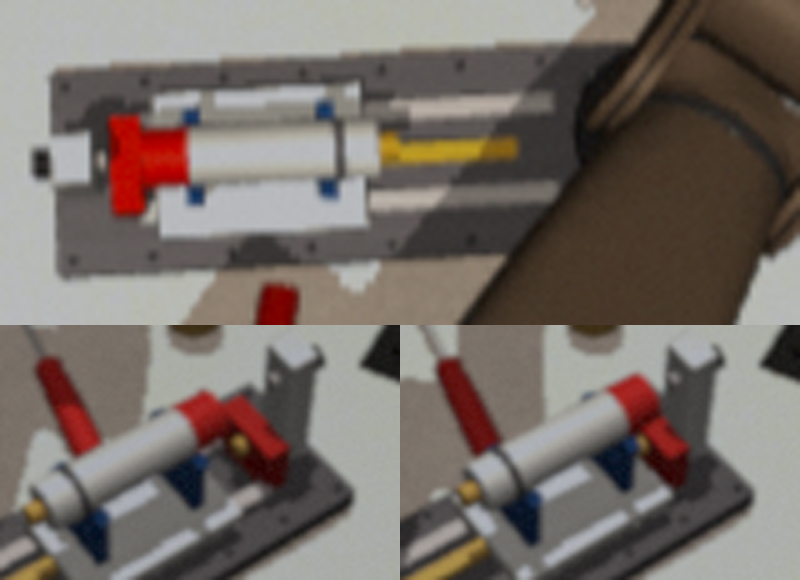

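v11: the transducer is still in both V-rests, red end at (143,155). The wheel has not moved under 16–20 N, after a measured travel of about 53 mm. I check that against the probe tip in w2/w7 and push a little more.

>>> {"api": "move_arm", "payload": {
  "plan": [
    {"x": -0.002, "y": -0.001, "z": 0, "yaw": 0, "fingers": 1},
    {"x": -0.004, "y": -0.002, "z": 0, "yaw": 0, "fingers": 1},
    {"x": -0.004, "y": -0.002, "z": 0, "yaw": 0, "fingers": 1}
  ]
}}

```text
time: 14.8
eef_pos: [0.5949, -0.2969, 0.1052]
tcp_rot: [0.683, 0.73, 0.01, -0.001]
contact_force: [14.5, 24.0, 8.0]
opening: 0.226
finger_force: 30.6
```

```bash
python3 st.py;python3 arc.py .557 -.279 -392 -432 5|head -1; python3 - <<'E'
from h import *
K,_,_=cam("wrist"); T=np.load("pics/w2.npy"); u=np.array([np.cos(1.639),np.sin(1.639),0]); c=np.array([.5434,-.0864,0])
im=cv2.imread("pics/w2.png"); print([im[r,310].tolist() for r in range(66,122,3)])
for r in(75,80,84,88): print(r,[(z,((atz(K,T,(310,r),z)-c)@u).round(4)) for z in(.105,.111)])
K,T,_=cam("top"); a=cv2.imread("pics/top0.png"); print([a[217,x].tolist() for x in range(236,264,2)])
for x in(248,251,254): print(x,((atz(K,T,(x,217),.108)-c)@u).round(4))
E
```

```text
14.8 [ 0.5949 -0.2969  0.1052] toolx 93.82 tilt [0.0121 0.016 ] F [14.5 24.   8. ] op 0.226
to cradle, tool: [ 0.2134 -0.0375  0.009 ]
now angle -25.276344666474365 r 0.04195540740604546
[[166, 161, 156], [150, 149, 147], [69, 71, 71], [92, 93, 95], [135, 137, 136], [156, 157, 156], [111, 112, 112], [23, 26, 110], [33, 36, 147], [31, 35, 147], [32, 36, 147], [32, 35, 146], [31, 35, 145], [30, 33, 143], [28, 32, 137], [37, 75, 105], [47, 94, 117], [46, 91, 113], [49, 52, 56]]
75 [(0.105, np.float64(0.15)), (0.111, np.float64(0.1497))]
80 [(0.105, np.float64(0.1467)), (0.111, np.float64(0.1465))]
84 [(0.105, np.float64(0.1441)), (0.111, np.float64(0.1439))]
88 [(0.105, np.float64(0.1414)), (0.111, np.float64(0.1413))]
[[109, 110, 111], [36, 38, 42], [137, 139, 139], [179, 176, 174], [178, 175, 173], [178, 175, 172], [86, 88, 90], [125, 133, 141], [14, 20, 147], [0, 8, 175], [0, 6, 171], [10, 58, 111], [32, 105, 136], [54, 56, 61]]
248 0.1527
251 0.1438
254 0.1349
```

Home confirmed: in w2 the probe tip lay 144 mm from the cradle, leaving 52 mm to wind. About 53 mm is wound and the wheel is blocked at 28 N. I relax, release and retreat.

>>> {"api": "move_arm", "payload": {
  "plan": [
    {"x": 0.003, "y": 0.002, "z": 0, "yaw": 0, "fingers": 1},
    {"x": 0.006, "y": 0.0035, "z": 0, "yaw": 0, "fingers": 1},
    {"x": 0.006, "y": 0.0035, "z": 0, "yaw": 0, "fingers": 1}
  ]
}}

```text
time: 15.1
eef_pos: [0.5952, -0.2965, 0.1053]
tcp_rot: [0.682, 0.731, 0.004, 0.001]
contact_force: [5.0, 10.2, 6.7]
opening: 0.219
finger_force: 30.3
```

```bash
python3 st.py
```

```text
15.1 [ 0.5952 -0.2965  0.1053] toolx 93.96 tilt [0.0062 0.004 ] F [ 5.  10.2  6.7] op 0.219
to cradle, tool: [ 0.2132 -0.0372  0.0068]
```

>>> {"api": "move_arm", "payload": {
  "plan": [
    {"x": 0.002, "y": 0.001, "z": -0.004, "yaw": 0, "fingers": 1},
    {"x": 0.002, "y": 0.001, "z": -0.004, "yaw": 0, "fingers": 0.6},
    {"x": 0.002, "y": 0.001, "z": -0.004, "yaw": 0, "fingers": 0.3},
    {"x": 0.002, "y": 0.001, "z": -0.004, "yaw": 0, "fingers": 0},
    {"x": 0.002, "y": 0.001, "z": -0.004, "yaw": 0, "fingers": 0}
  ]
}}

```text
time: 15.6
eef_pos: [0.5928, -0.2979, 0.1073]
tcp_rot: [0.682, 0.731, -0.0, -0.0]
contact_force: [0.2, 0.1, 0.7]
opening: 0.886
finger_force: 0.0
```

>>> {"api": "move_arm", "payload": {
  "plan": [
    {"x": 0, "y": 0, "z": -0.02, "yaw": 0, "fingers": 0},
    {"x": 0, "y": 0, "z": -0.06, "yaw": 0, "fingers": 0},
    {"x": 0, "y": 0, "z": -0.1, "yaw": 0, "fingers": 0},
    {"x": 0, "y": 0, "z": -0.12, "yaw": 0, "fingers": 0},
    {"x": 0, "y": 0, "z": -0.12, "yaw": 0, "fingers": 0}
  ]
}}

```text
time: 16.1
eef_pos: [0.5948, -0.2991, 0.2328]
tcp_rot: [0.682, 0.731, 0.001, 0.005]
contact_force: [-0.5, -0.9, 0.0]
opening: 1.001
finger_force: 0.0
```

```bash
python3 st.py; python3 - <<'E'
from h import *
K,T,_=cam("wrist"); im=shot('w12'); save('top','t12.png')
h=cv2.cvtColor(im,cv2.COLOR_RGB2HSV); y=cv2.inRange(h,(22,120,60),(34,255,255)); n,l,st,ce=cv2.connectedComponentsWithStats(y); i=1+np.argmax(st[1:,4]); print(st[i],ce[i])
g=atz(K,T,ce[i],.117)[:2]; print("crank",g,np.degrees(np.arctan2(g[1]+.279,g[0]-.557)))
a=cv2.imread('pics/t11.png').astype(int);b=cv2.imread('pics/t12.png').astype(int)
print("diff stage region",np.abs(a-b)[195:245,240:300].mean(), np.abs(a-b)[195:245,240:300].max())
E
```

```text
16.1 [ 0.5948 -0.2991  0.2328] toolx 93.93 tilt [ 0.0075 -0.0055] F [-0.5 -0.9  0. ] op 1.001
to cradle, tool: [ 0.2166 -0.0377  0.1323]
[264 178  27  37 801] [276.721598   196.76779026]
crank [ 0.59558674 -0.29628512] -24.13022681227885
diff stage region 4.0696666666666665 74
```

```bash
python3 - <<'E'
from h import *
for t in("t11","t12"):
    h=cv2.cvtColor(cv2.imread(f"pics/{t}.png")[195:245,240:300],cv2.COLOR_BGR2HSV)
    for n,lo,hi in(("red",(0,150,90),(8,255,255)),("blue",(100,110,25),(125,255,255)),("yellow",(18,120,90),(34,255,255))):
        m=cv2.inRange(h,lo,hi); ys,xs=np.nonzero(m); print(t,n,len(xs),(xs.mean(),ys.mean()) if len(xs) else None)
print(ctrl.sign_off())
E
```

```text
t11 red 250 (np.float64(20.144), np.float64(24.028))
t11 blue 24 (np.float64(41.541666666666664), np.float64(20.791666666666668))
t11 yellow 0 None
t12 red 249 (np.float64(20.132530120481928), np.float64(24.008032128514056))
t12 blue 22 (np.float64(41.63636363636363), np.float64(21.545454545454547))
t12 yellow 0 None
the job is handed in; nothing more can be done
None
```

The transducer is lying released in both V-rests with its red end towards the probe, the carriage is wound home against the red stop, and the job is handed in at about 16 s; no verdict came back, and I viewed 11 pictures, one over the limit of 10.

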